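# Pack the brass candlesticks in their fitted case

## Task

Put the four brass candlesticks away in the open silver case, each standing upright on the floor of the well cut to the shape and size of its foot: the three round-footed ones in the large, middle and small round wells and the square-footed one in the square well. Leave the black and the white candlestick standing where they are, and do not topple any candlestick.

Things in the scene. Friction and masses are not known exactly. Their poses are not given: they have to be found in the camera images.
- large_mid (a point): The large brass candlestick: gold-coloured, 150 mm tall, upright on a round foot 70 mm across, 8 mm thick; cone up to 24 mm, stem 13 mm across, and at the top a round cup 26 mm across, 28 mm high: grip it there. This point is on its axis, half-way up (75 mm above its underside; the cup's middle is 61 mm higher); z is up. About 0.42 kg.
- medium_mid (a point): The medium brass candlestick: gold-coloured, 115 mm tall, upright on a round foot 56 mm across, 8 mm thick; cone up to 24 mm, stem 13 mm across, and at the top a round cup 26 mm across, 28 mm high: grip it there. This point is on its axis, half-way up (57.5 mm above its underside; the cup's middle is 43.5 mm higher); z is up. About 0.3 kg.
- small_mid (a point): The small brass candlestick: gold-coloured, 85 mm tall, upright on a round foot 42 mm across, 8 mm thick; cone up to 24 mm, stem 13 mm across, and at the top a round cup 26 mm across, 28 mm high: grip it there. This point is on its axis, half-way up (42.5 mm above its underside; the cup's middle is 28.5 mm higher); z is up. About 0.2 kg.
- square_mid (a point): The square-footed brass candlestick: gold-coloured, 125 mm tall, upright on a square 52 x 52 mm foot (sides along its x and y axes), 8 mm thick; cone up to 24 mm, stem 13 mm across, and at the top a round cup 26 mm across, 28 mm high: grip it there. This point is on its axis, half-way up (62.5 mm above its underside; the cup's middle is 48.5 mm higher); z is up. About 0.32 kg.
- black_mid (a point): A look-alike to be left where it stands: a black iron candlestick of the same shape and size as the large brass one (foot 70 mm across, 150 mm tall). This point is half-way up its axis.
- white_mid (a point): A look-alike to be left where it stands: a white ceramic candlestick of the same shape and size as the medium brass one (foot 56 mm across, 115 mm tall). This point is half-way up its axis.
- well_large_floor (a point): Well in the fixed open silver case: the largest round well, for the large brass candlestick. Round opening 88 mm across in a dark grey foam block 100 mm square, 28 mm deep, flat blue floor. This point: centre of the well's floor, 14 mm above the table, 36 mm below the case's rim; x and y run along the case's sides. Case 214 mm square, walls 6 mm; four wells, 2 x 2, 101 mm apart.
- well_medium_floor (a point): Well in the fixed open silver case: the middle-sized round well, for the medium brass candlestick. Round opening 74 mm across in a dark grey foam block 100 mm square, 28 mm deep, flat blue floor. This point: centre of the well's floor, 14 mm above the table, 36 mm below the case's rim; x and y run along the case's sides. The case lid lies folded back flat beyond the case, 32 mm high.
- well_small_floor (a point): Well in the fixed open silver case: the smallest round well, for the small brass candlestick. Round opening 60 mm across in a dark grey foam block 100 mm square, 28 mm deep, flat blue floor. This point: centre of the well's floor, 14 mm above the table, 36 mm below the case's rim; x and y run along the case's sides. 
- well_square_floor (a point): Well in the fixed open silver case: the only square well, for the square-footed brass candlestick. Square 70 x 70 mm opening (sides along its x and y axes) in a dark grey foam block 100 mm square, 28 mm deep, flat blue floor. This point: centre of the well's floor, 14 mm above the table, 36 mm below the case's rim; x and y run along the case's sides. 
Not all that is in view belongs to the job. Leave any green or turquoise look-alike of the part that bears white_mid alone.

How it is judged:
At the end, for the whole second after the job is handed in: Each brass candlestick stands upright (within 0.1 rad) and at rest on the floor of its own well, its axis within 15 mm of the well's centre and its height right to about 5 mm; the black and white candlesticks are upright and within 30 mm of where they stood (horizontal distance between large_mid and well_large_floor below 0.015 m and z of large_mid in the frame of well_large_floor between 0.069 and 0.079 m and angle between each of large_mid, medium_mid, small_mid, square_mid, black_mid, white_mid's own z axis and vertical below 0.1 rad and linear speed of each of large, medium, small, square below 0.02 m/s and angular speed of each of large, medium, small, square below 0.2 rad/s and horizontal distance between medium_mid and well_medium_floor below 0.015 m and z of medium_mid in the frame of well_medium_floor between 0.0515 and 0.0615 m and horizontal distance between small_mid and well_small_floor below 0.015 m and z of small_mid in the frame of well_small_floor between 0.0365 and 0.0465 m and horizontal distance between square_mid and well_square_floor below 0.015 m and z of square_mid in the frame of well_square_floor between 0.0565 and 0.0665 m and distance of each of black_mid, white_mid from where it was at the start of the episode below 0.03 m); the robot touches nothing.
It fails at once if the black candlestick is knocked over or moved away (more than 50 mm) (angle between black_mid's own z axis and vertical above 0.5 rad or distance of black_mid from where it was at the start of the episode above 0.05 m).
It fails at once if the white candlestick is knocked over or moved away (more than 50 mm) (angle between white_mid's own z axis and vertical above 0.5 rad or distance of white_mid from where it was at the start of the episode above 0.05 m).
It fails at once if a brass candlestick is toppled (leans more than 50 degrees) (angle between any of large_mid, medium_mid, small_mid, square_mid's own z axis and vertical above 0.87 rad).
It also fails if it takes over 104 s, if anything falls off the work surface, if the arm or the gripper's body presses on something with over 40 N, if the wrist force passes 120 N, or if a joint passes its speed limit or range.

## Robot

A 6-joint arm with a two-finger parallel gripper is mounted at the origin on the work surface. World frame = base frame: x ahead of the robot, y to its left, z up, the work surface at z = 0. Lengths are in m, angles in rad, forces in N, time in s.
With the tool pointing down it reaches from about 0.375 to 0.9 m from the base axis. Payload 3.1 kg.
Tool frame: the origin (TCP) lies on the centre line of the jaws, within the pads' length; the fingertips stand robot.tip_reach ahead of it and the grasp point (between the pads) lies 8 mm behind it (robot.tip_reach is the distance from the TCP to the fingertips, in m); z points along the fingers, y is the line along which they close (so a half turn about z gives the same grasp; the last joint's range is limited). The gripper opens to 87 mm and grips with 3 to 60 N. Pads are 19 mm wide; open, the fingers measure 117 mm over their backs; the gripper's body (75 mm by 190 mm) begins 51 mm behind the grasp point.
Start: joints at [-1.496, 0.527, 1.433, -0, 1.181, -0.178], TCP at [0.157, -0.605, 0.234] pointing down, gripper open.
Joint ranges: [-3.08, 3.08], [-0.75, 2.2], [0.22, 2.44], [-1.43, 4.57], [0, 2.65], [-2.85, 2.85]. Speed limits (rad/s): [2.79, 2.79, 3.14, 3.14, 3.14, 3.14].

## Interface

Orientations are given as a unit quaternion [x, y, z, w].
In Python, from rig import robot gives the robot as it stands.
- The arm moves only by the tool jog_arm, never from a script. Its argument "motion" is one flat list of numbers, 7 for each row, row after row: the shift along the tool's x, y, z scaled (see below), then the turn, a rotation vector about the tool's x, y, z scaled (see below), then the gripper's target within -1 to 1 (shut at 1, half-way at 0, fully open at -1). In form: [x, y, z, rx, ry, rz, hand, x, y, z, rx, ry, rz, hand, ...]. A call has 1 to 12 rows; each row shifts and turns the commanded pose from where the row before left it, along the tool's axes as they then stand; what a row does not reach is not made up. The controller multiplies each number of a shift by 4 cm and each number of a turn by 4 degrees. A row lasts 1/8 s, in which the tool goes at most 62.5 mm and 10.7 degrees, less where a joint would pass 70% of its speed; a pose out of reach is approached as far as the arm can. A call with a number of a shift or a turn outside -1 to 1 is refused whole. A call with a gripper value outside its range is refused whole. The fingers move at their own pace and stop on an object; "grip_force" is the grip in N (left out, the last holds). Time passes only in rows, so rows that do not move let the fingers close. It gives the time, the measured TCP pose, the force, the opening and the grip force at its end, in the units of the state.
- robot.get_obs(): the state, without advancing time (a new reading comes with each control period).
- robot.camera(name): name is "scene" or "top" or "wrist"; returns the picture (480x640x3 uint8, blue, green, red); there is no depth.
- robot.calibration(name): a dict with "fx", "fy", "cx", "cy" (pixels), "R" (3x3) and "t" (3): a world point X has camera coordinates R X + t; the wrist camera has in their place "T_tool_cam" (4x4, takes a point from camera to tool coordinates, whose origin is the TCP and whose axes are the flange's). Camera axes: x right, y down, z forward; pixel columns grow to the right and rows downward; lengths in m; the calibration is good to about 2 mm. A picture is of the moment at which its call begins: read the wrist's pose just before it. calibration takes no time and is no camera call.
- robot.hand_in(): hands the job in; it is judged then, once.
The state is a dict: "time": time; "q": joint angles; "joint_velocities": joint speeds; "joint_torque": joint torques, N m; "position": TCP position; "tool_rot": TCP orientation; "ft_force": force on the tool from outside, world axes, zero at the start; "moment": the same for the moment, N m; "grip_width": finger opening in m; "grip_force": force on a finger pad.
Only numpy, scipy, OpenCV 4.12 (cv2) and the standard library are available. Lean on these libraries where they do the work, as an engineer would, in place of code of your own. Each camera call takes 0.05 s, during which the arm holds its last target. There are 200 camera calls.

## Working session

There is one attempt and no reset: what is moved stays moved. The work goes in short steps, Python scripts to look and compute and a tool call to move; the robot and the scene stay as the last step left them, time stands still between calls to the robot, and variables do not carry over. Pictures are saved under pics/ and viewed, at most 14 in all, crops included, and the job is handed in when it is done.

Besides the shell and the picture viewer there is one more tool, called after ">>>" by a JSON object that holds its "fn" and its "kwargs", one argument or row to a line. jog_arm: Moves the arm, as the interface text tells. Shifts and turns lie within -1 to 1; 1 stands for 4 cm of shift or 4 degrees of turn. Its arguments: {"type":"object","properties":{"motion":{"type":"array","items":{"type":"number"}},"grip_force":{"type":"number"}},"required":["motion"]}

```bash
ls; mkdir -p pics; python3 - <<'E'
from rig import robot
import cv2
o=robot.get_obs();print(o, robot.tip_reach)
for n in("scene","top"):
    cv2.imwrite(f"pics/{n}0.png",robot.camera(n)); print(n,robot.calibration(n))
print(robot.calibration("wrist"))
E
```

```text
pics
{'time': 0.0, 'q': array([-1.49548340e+00,  5.28434720e-01,  1.43390067e+00, -5.39394354e-05,
        1.18143399e+00, -1.78496228e-01]), 'joint_velocities': array([ 0.0008708 ,  0.00138975,  0.00045854, -0.00106513,  0.00150481,
       -0.00056898]), 'joint_torque': array([-4.99649341e-04, -4.40047538e+01, -1.76593459e+01,  6.31562294e-02,
        5.82307333e-02, -1.59584233e-04]), 'position': array([ 0.15689423, -0.60424138,  0.23259148]), 'tool_rot': array([ 9.91956528e-01,  1.26574331e-01,  3.12186843e-05, -1.08819858e-03]), 'ft_force': array([ 0.06960807, -0.18384476,  0.69132556]), 'moment': array([-0.03149567, -0.01944254,  0.00712564]), 'grip_force': 0.0, 'grip_width': 0.08673481018515669} 0.011
scene {'fx': 545.5680058068345, 'fy': 545.5680058068345, 'cx': 321.1727038343036, 'cy': 238.97057034404884, 'R': array([[-0.30515969,  0.95212772,  0.01817585],
       [ 0.61905046,  0.21283854, -0.7559605 ],
       [-0.72363947, -0.21943691, -0.65436485]]), 't': array([ 0.19154556, -0.25778096,  1.58026223])}
top {'fx': 520.0069126025876, 'fy': 520.0069126025876, 'cx': 317.9848545411705, 'cy': 247.64548084589785, 'R': array([[ 0.01439701, -0.99979572,  0.0141859 ],
       [-0.99691512, -0.01544738, -0.07695212],
       [ 0.07715553, -0.01303426, -0.99693387]]), 't': array([-0.07085084,  0.55224657,  1.12133982])}
{'fx': 368.3122888874006, 'fy': 368.3122888874006, 'cx': 320.34477183554753, 'cy': 246.72582385104937, 'T_tool_cam': array([[ 5.87712436e-04, -9.55665943e-01, -2.94452474e-01,
         8.24801607e-02],
       [ 9.99999826e-01,  5.79296544e-04,  1.15802576e-04,
        -4.53571092e-04],
       [ 5.99067228e-05, -2.94452491e-01,  9.55666117e-01,
        -1.51450121e-01],
       [ 0.00000000e+00,  0.00000000e+00,  0.00000000e+00,
         1.00000000e+00]])}
```

View pics/top0.png

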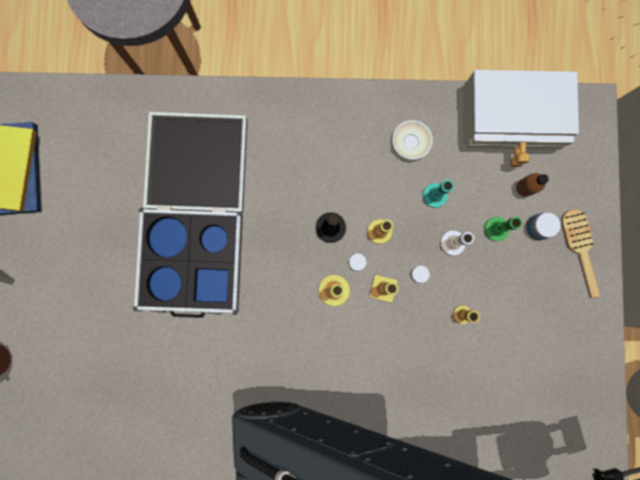

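View pics/scene0.png

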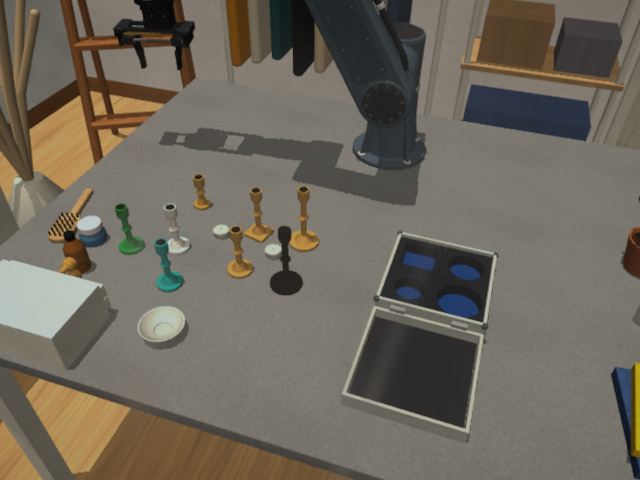

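The top view shows gold feet at (335,290) large, (380,231) medium, (384,289) square and (465,315) small. The look-alikes are black (331,227), white (455,242), teal (438,192) and green (500,228). The wells are large (168,238), small (214,238), medium (165,283) and square (211,286). I'll measure these and check them in a close crop.

```bash
cat > h.py <<'E'
import numpy as np, cv2
from rig import robot
from scipy.spatial.transform import Rotation as Ro
def ray(name,u,v,z,obs=None):
    c=robot.calibration(name)
    d=np.array([(u-c['cx'])/c['fx'],(v-c['cy'])/c['fy'],1])
    if name=='wrist':
        T=c['T_tool_cam'];R=Ro.from_quat(obs['tool_rot']).as_matrix()
        o=obs['position']+R@T[:3,3]; w=R@T[:3,:3]@d
    else:
        o=-c['R'].T@c['t']; w=c['R'].T@d
    return o+w*(z-o[2])/w[2]
def proj(name,X,obs=None):
    c=robot.calibration(name)
    if name=='wrist':
        T=c['T_tool_cam'];R=Ro.from_quat(obs['tool_rot']).as_matrix()
        p=T[:3,:3].T@(R.T@(np.array(X)-obs['position'])-T[:3,3])
    else: p=c['R']@np.array(X)+c['t']
    return p[0]/p[2]*c['fx']+c['cx'],p[1]/p[2]*c['fy']+c['cy']
E
python3 - <<'E'
from h import *
im=cv2.imread('pics/top0.png');hsv=cv2.cvtColor(im,cv2.COLOR_BGR2HSV)
def blobs(m,n):
    k,l,s,c=cv2.connectedComponentsWithStats(m)
    for i in range(1,k):
        if s[i,4]>60 and s[i,0]<520: print(n,s[i],c[i].round(1),ray('top',*c[i],0.008 if n!='blue' else .014).round(3))
g=cv2.inRange(hsv,(15,90,60),(32,255,255));g[:100]=0;g[:,:250]=0;blobs(g,'gold')
b=cv2.inRange(hsv,(100,120,50),(125,255,255));b[:,:130]=0;blobs(b,'blue')
w=cv2.inRange(hsv,(0,0,150),(180,60,255));w[:,260:]=0;blobs(w,'rim')
cr=cv2.resize(im[200:335,300:500],None,fx=4,fy=4,interpolation=2);cv2.imwrite('pics/c1.png',cr)
cr=cv2.resize(im[195:325,120:260],None,fx=4.5,fy=4.5,interpolation=2);cv2.imwrite('pics/c2.png',cr)
E
```

```text
gold [510 142  20  25 316] [519.6 154.9] [ 0.772 -0.517  0.008]
gold [367 219  26  25 482] [379.6 231. ] [ 0.594 -0.2    0.008]
gold [318 275  32  31 732] [333.4 289.9] [ 0.461 -0.098  0.008]
gold [370 275  28  27 535] [383.  288.2] [ 0.467 -0.208  0.008]
gold [453 305  26  19 335] [464.1 314.6] [ 0.411 -0.388  0.008]
blue [ 149  218   38   39 1171] [167.5 236.9] [0.572 0.27  0.014]
blue [201 226  26  26 540] [213.7 238.4] [0.571 0.168 0.014]
blue [149 267  32  34 840] [164.7 283.3] [0.47  0.272 0.014]
blue [ 195  269   33   33 1008] [211.3 285.1] [0.468 0.17  0.014]
rim [    0    73   260   407 63976] [128.1 280.6] [0.475 0.354 0.008]
rim [10 95 20 15 78] [ 19.9 102.6] [0.872 0.614 0.008]
rim [ 53 464  27  16 146] [ 64.9 473. ] [0.063 0.471 0.008]
rim [ 81 465  15  12  83] [ 88.2 470.3] [0.069 0.422 0.008]
```

View pics/c1.png

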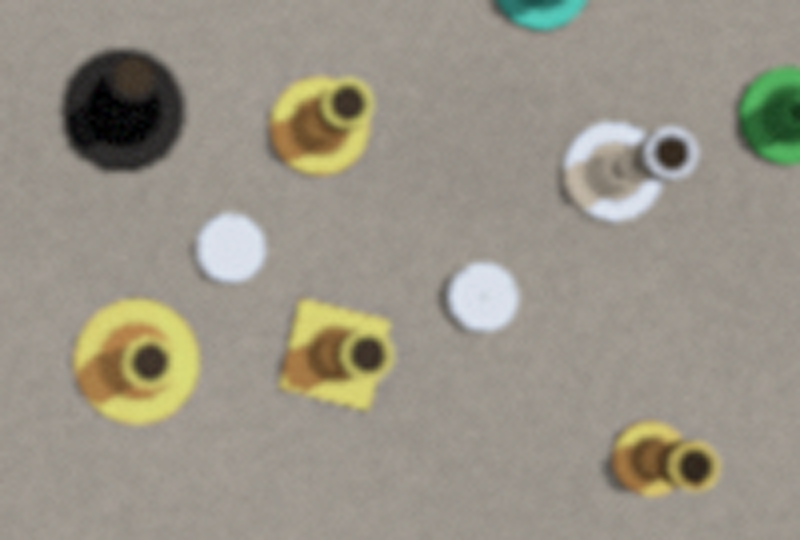

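View pics/c2.png

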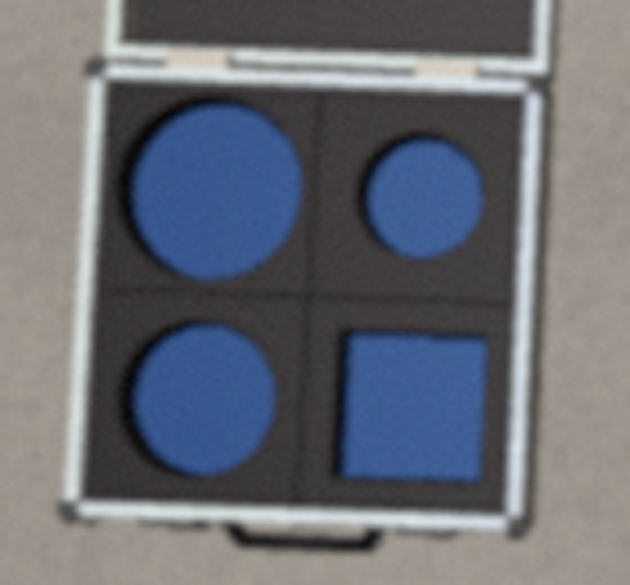

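Everything is clear in the crops. Next I'll compute positions from the feet (z=8 mm) and the cup rims (known heights).

```bash
python3 - <<'E'
from h import *
f=lambda x,y,z,k=4,ox=300,oy=200: ray('top',(x+.5)/k-.5+ox,(y+.5)/k-.5+oy,z)[:2]
for n,ft,cp,h in [('large',(137,361),(150,362),.150),('medium',(320,125),(348,103),.115),('square',(335.5,354),(367,354),.125),('small',(650,459),(693.5,466),.085),('black',(124,110),(132,78),.15),('white',(613,171),(670.5,153.5),.115)]:
    print(n,f(*ft,.008).round(4),f(*cp,h).round(4))
a,b=f(303,299,.008),f(281,386,.008);d=a-b;print('sq yaw',np.degrees(np.arctan2(d[1],d[0])))
a,b=f(390,320,.008),f(367,410,.008);d=a-b;print('sq yaw',np.degrees(np.arctan2(d[1],d[0])))
g=lambda x,y,z:f(x,y,z,4.5,120,195)
print('cross',g(306,297,.042))
c=np.array([g(*p,.05) for p in[(95,65),(545,85),(520,525),(70,510)]]);print(c.round(3),c.mean(0))
for p,q in((3,0),(2,1)): d=c[q]-c[p];print('case yaw',np.degrees(np.arctan2(d[1],d[0])))
d=c[0]-c[1];print(np.degrees(np.arctan2(-d[0],d[1])))
m=np.array([ray('top',*p,.014)[:2] for p in[(167.5,236.9),(213.7,238.4),(164.7,283.3),(211.3,285.1)]]);print(m,m.mean(0))
E
```

```text
large [ 0.4612 -0.0993] [ 0.4613 -0.0992]
medium [ 0.594  -0.1999] [ 0.5935 -0.2   ]
square [ 0.4666 -0.2092] [ 0.4667 -0.2085]
small [ 0.4112 -0.3837] [ 0.4116 -0.3838]
black [ 0.6007 -0.0903] [ 0.5998 -0.0888]
white [ 0.5708 -0.3641] [ 0.5704 -0.364 ]
sq yaw -13.858042610130195
sq yaw -14.194235795073437
cross [0.51941742 0.21724453]
[[0.628 0.319]
 [0.622 0.105]
 [0.413 0.111]
 [0.417 0.322]] [0.52016254 0.21452328]
case yaw -0.8541975773655583
case yaw -1.7420231014339937
-1.627744741874198
[[0.57248958 0.26987525]
 [0.57076649 0.16807188]
 [0.47024174 0.27225072]
 [0.46778109 0.17025768]] [0.52031973 0.22011388]
```

>>> {"fn": "jog_arm", "kwargs": {
  "motion": [0,0,-1,0,0,-1,-0.6,0,0,-0.5,0,0,-1,-0.6,0,0,0,0,0,-1,-0.6,0,0,0,0,0,-1,-0.6,0,0,0,0,0,-1,-0.6,0,0,0,0,0,-1,-0.6,0,0,0,0,0,-1,-0.6,0,0,0,0,0,-1,-0.6,0,0,0,0,0,-1,-0.6,0,0,0,0,0,-1,-0.6],
  "grip_force": 25
}}

```text
time: 1.35
position: [0.1569, -0.6045, 0.2929]
tool_rot: [0.888, 0.459, 0.0, -0.001]
ft_force: [0.7, 0.3, 0.2]
grip_width: 0.0698
grip_force: 0.0
```

>>> {"fn": "jog_arm", "kwargs": {
  "motion": [0,0,0,0,0,-1,-0.6,0,0,0,0,0,-1,-0.6,0,0,0,0,0,-1,-0.6,0,0,0,0,0,-1,-0.6,0,0,0,0,0,-1,-0.6,0,0,0,0,0,-1,-0.6,0,0,0,0,0,-1,-0.6,0,0,0,0,0,-1,-0.6,0,0,0,0,0,-0.9,-0.6,0,0,0,0,0,0,-0.6]
}}

```text
time: 2.6
position: [0.1569, -0.6046, 0.293]
tool_rot: [0.706, 0.708, 0.0, -0.0]
ft_force: [0.1, -0.4, 0.5]
grip_width: 0.0695
grip_force: 0.0
```

>>> {"fn": "jog_arm", "kwargs": {
  "motion": [0.79,0.91,0,0,0,0,-0.6,0.79,0.91,0,0,0,0,-0.6,0.79,0.91,0,0,0,0,-0.6,0.79,0.91,0,0,0,0,-0.6,0.79,0.91,0,0,0,0,-0.6,0.79,0.91,0,0,0,0,-0.6,0.78,0.9,0,0,0,0,-0.6,0,0,0.9,0,0,0,-0.6,0,0,0.9,0,0,0,-0.6,0,0,0.9,0,0,0,-0.6,0,0,0,0,0,0,-0.6]
}}

```text
time: 3.98
position: [0.4095, -0.3816, 0.183]
tool_rot: [0.706, 0.708, 0.001, -0.004]
ft_force: [0.5, 0.2, 1.0]
grip_width: 0.0696
grip_force: 0.0
```

>>> {"fn": "jog_arm", "kwargs": {
  "motion": [0,0,0.75,0,0,0,-0.6,0,0,0.75,0,0,0,-0.6,0,0,0.75,0,0,0,-0.6,0,0,0.7,0,0,0,-0.6,0,0,0,0,0,0,-0.6,0,0,0,0,0,0,-0.6]
}}

```text
time: 4.72
position: [0.4117, -0.3847, 0.0692]
tool_rot: [0.706, 0.708, -0.0, 0.001]
ft_force: [0.3, 0.0, 0.5]
grip_width: 0.0699
grip_force: 0.0
```

```bash
python3 - <<'E'
from h import *
cv2.imwrite('pics/w1.png',robot.camera('wrist'));o=robot.get_obs();print(o['position'],o['tool_rot'])
print(proj('wrist',(.4114,-.3838,.085),o))
E
```

```text
[ 0.41169724 -0.38478436  0.06936542] [ 7.06312309e-01  7.07898154e-01 -2.90947980e-04  1.74381449e-03]
(np.float64(317.10845028185804), np.float64(336.5666216791294))
```

View pics/w1.png

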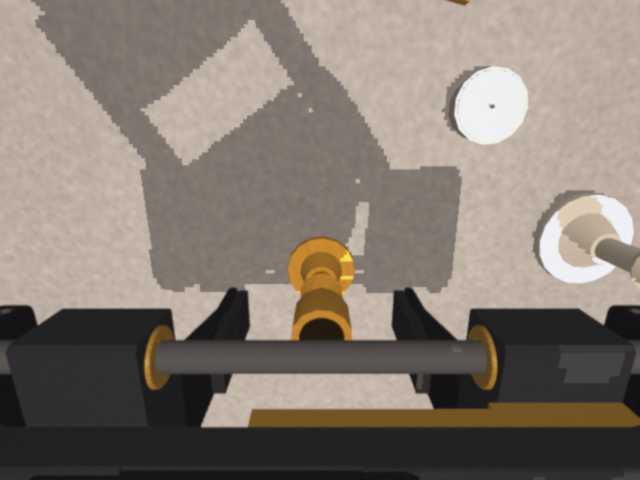

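Wrist view: the small cup at (322,330) sits centred between the fingers. I'll grip and lift.

>>> {"fn": "jog_arm", "kwargs": {
  "motion": [0,0,0,0,0,0,1,0,0,0,0,0,0,1,0,0,0,0,0,0,1,0,0,0,0,0,0,1,0,0,0,0,0,0,1,0,0,-0.5,0,0,0,1,0,0,-1,0,0,0,1,0,0,-1,0,0,0,1,0,0,-1,0,0,0,1,0,0,-1,0,0,0,1,0,0,-0.5,0,0,0,1]
}}

```text
time: 6.15
position: [0.4111, -0.3838, 0.2695]
tool_rot: [0.706, 0.708, -0.0, 0.001]
ft_force: [-0.1, -0.1, -3.6]
grip_width: 0.025
grip_force: 25.0
```

>>> {"fn": "jog_arm", "kwargs": {
  "motion": [0.86,0.25,0,0,0,0,1,0.86,0.25,0,0,0,0,1,0.86,0.25,0,0,0,0,1,0.86,0.25,0,0,0,0,1,0.86,0.25,0,0,0,0,1,0.86,0.25,0,0,0,0,1,0.86,0.25,0,0,0,0,1,0.86,0.25,0,0,0,0,1,0.86,0.25,0,0,0,0,1,0.86,0.25,0,0,0,0,1,0.86,0.25,0,0,0,0,1,0,0,0,0,0,0,1]
}}

```text
time: 7.65
position: [0.5194, -0.0026, 0.2669]
tool_rot: [0.705, 0.709, -0.0, -0.001]
ft_force: [0.7, -0.7, -3.0]
grip_width: 0.0252
grip_force: 25.0
```

```bash
python3 - <<'E'
from h import *
robot.camera('wrist');robot.camera('wrist');o=robot.get_obs();im=robot.camera('wrist');cv2.imwrite('pics/w2.png',im);print(o['position'],o['tool_rot'])
b=cv2.inRange(cv2.cvtColor(im,cv2.COLOR_BGR2HSV),(100,120,40),(125,255,255))
k,l,s,c=cv2.connectedComponentsWithStats(b)
for i in range(1,k):
    if s[i,4]>100: print(s[i],ray('wrist',*c[i],.014,o).round(4))
for n,p in dict(large=(.572,.2655),small=(.569,.1645),medium=(.471,.2685),square=(.468,.1675),c=(.52,.2165)).items():
    print(n,proj('wrist',(*p,.014),o),proj('wrist',(*p,.042),o))
E
```

```text
[ 0.51926669 -0.00473387  0.26700045] [ 7.05800637e-01  7.08410049e-01 -6.78529058e-04 -4.48924670e-04]
[ 232    0   74   73 5169] [0.4695 0.1685 0.014 ]
[ 345    4   60   65 3044] [0.5726 0.1684 0.014 ]
large (np.float64(379.357077989248), np.float64(-85.9461255102824)) (np.float64(384.5174390524932), np.float64(-105.19701132349036))
small (np.float64(370.97464900627267), np.float64(40.07173030752884)) (np.float64(375.002780907111), np.float64(32.634462334277316))
medium (np.float64(266.79990827332597), np.float64(-90.57040548876859)) (np.float64(262.0453003683572), np.float64(-110.28813276187128))
square (np.float64(267.7242524965608), np.float64(36.15535186616913)) (np.float64(263.46959585651626), np.float64(28.382785610550258))
c (np.float64(321.2058818246512), np.float64(-22.341653155775532)) (np.float64(321.24923054566557), np.float64(-35.37871285914014))
```

View pics/w2.png

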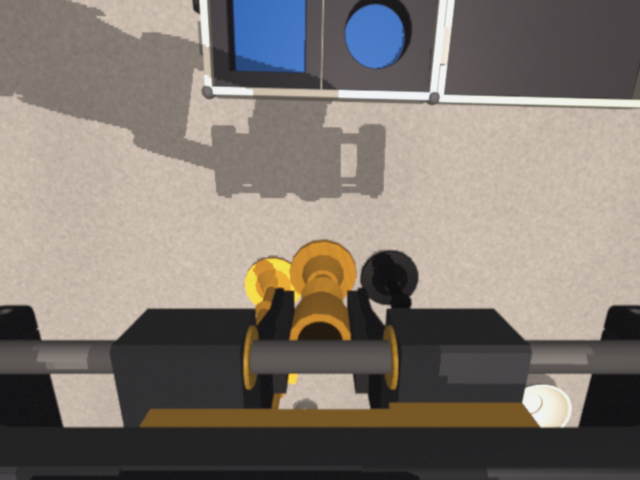

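Wrist view: the square well at (268,35) and small well at (375,35) agree with the estimates to about 3 mm. The candlestick hangs straight. I'll place it.

>>> {"fn": "jog_arm", "kwargs": {
  "motion": [0.85,0.25,0,0,0,0,1,0.85,0.25,0,0,0,0,1,0.85,0.25,0,0,0,0,1,0.85,0.25,0,0,0,0,1,0.85,0.27,0,0,0,0,1,0,0,0.8,0,0,0,1,0,0,0.8,0,0,0,1,0,0,0.8,0,0,0,1,0,0,0.8,0,0,0,1,0,0,0,0,0,0,1,0,0,0,0,0,0,1]
}}

```text
time: 9.18
position: [0.5713, 0.1646, 0.1404]
tool_rot: [0.707, 0.708, 0.001, 0.001]
ft_force: [0.3, 0.6, -1.3]
grip_width: 0.0252
grip_force: 25.0
```

>>> {"fn": "jog_arm", "kwargs": {
  "motion": [0,0,0.5,0,0,0,1,0,0,0.5,0,0,0,1,0,0,0.38,0,0,0,1,0,0,0,0,0,0,1,0,0,0,0,0,0,1]
}}

```text
time: 9.8
position: [0.5711, 0.1653, 0.0853]
tool_rot: [0.706, 0.708, 0.001, 0.001]
ft_force: [-0.0, 0.6, -1.7]
grip_width: 0.0249
grip_force: 25.0
```

>>> {"fn": "jog_arm", "kwargs": {
  "motion": [0,0,0.05,0,0,0,1,0,0,0,0,0,0,1,0,0,0,0,0,0,-0.5,0,0,0,0,0,0,-0.5,0,0,0,0,0,0,-0.5,0,0,-0.5,0,0,0,-0.5,0,0,-1,0,0,0,-0.5,0,0,-1,0,0,0,-0.5,0,0,-1,0,0,0,-0.5,0,0,-1,0,0,0,-0.5,0,0,0,0,0,0,-0.5]
}}

```text
time: 11.18
position: [0.5725, 0.1656, 0.2664]
tool_rot: [0.706, 0.708, 0.003, 0.003]
ft_force: [-0.7, -0.0, 0.0]
grip_width: 0.0649
grip_force: 0.0
```

>>> {"fn": "jog_arm", "kwargs": {
  "motion": [-0.91,0.05,0,0,0,0,-0.5,-0.91,0.05,0,0,0,0,-0.5,-0.91,0.05,0,0,0,0,-0.5,-0.91,0.05,0,0,0,0,-0.5,-0.91,0.05,0,0,0,0,-0.5,-0.91,0.05,0,0,0,0,-0.5,-0.91,0.05,0,0,0,0,-0.5,-0.91,0.05,0,0,0,0,-0.5,-0.91,0.05,0,0,0,0,-0.5,-0.92,0.08,0,0,0,0,-0.5,0,0,0.75,0,0,0,-0.5,0,0,0.75,0,0,0,-0.5]
}}

```text
time: 12.68
position: [0.5917, -0.1996, 0.2005]
tool_rot: [0.707, 0.707, -0.0, -0.001]
ft_force: [0.2, 0.7, -0.1]
grip_width: 0.0654
grip_force: 0.0
```

>>> {"fn": "jog_arm", "kwargs": {
  "motion": [0,0,0.75,0,0,0,-0.5,0,0,0,0,0,0,-0.5,0,0,0,0,0,0,-0.5]
}}

```text
time: 13.05
position: [0.5926, -0.1992, 0.1727]
tool_rot: [0.706, 0.708, 0.0, 0.0]
ft_force: [-0.3, 0.4, 0.1]
grip_width: 0.0651
grip_force: 0.0
```

```bash
python3 - <<'E'
from h import *
cv2.imwrite('pics/w3.png',robot.camera('wrist'));o=robot.get_obs();print(o['position'],o['tool_rot'])
print(proj('wrist',(.594,-.2,.115),o))
E
```

```text
[ 0.59305097 -0.19938147  0.17335471] [7.06199653e-01 7.08012102e-01 2.74493253e-04 9.15093470e-04]
(np.float64(319.8678841290912), np.float64(274.75519319419817))
```

View pics/w3.png

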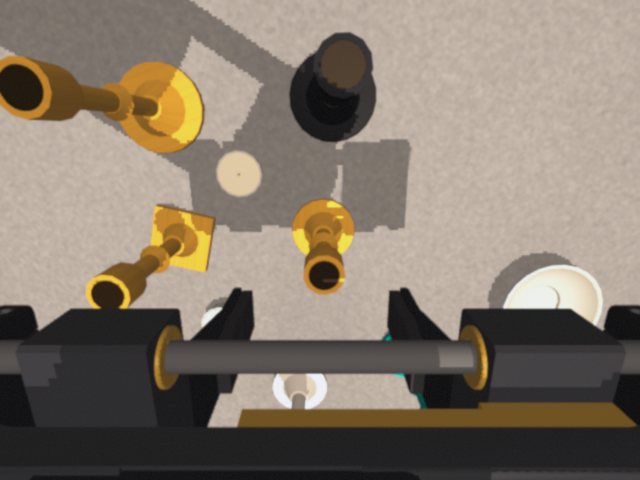

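Wrist view: the medium cup at (323,274) matches the predicted (320,275), and black at (335,85) is clear. I'll grip.

>>> {"fn": "jog_arm", "kwargs": {
  "motion": [0,0,0.65,0,0,0,-0.5,0,0,0.65,0,0,0,-0.5,0,0,0.6,0,0,0,-0.5,0,0,0,0,0,0,-0.5,0,0,0,0,0,0,-0.5,0,0,0,0,0,0,1,0,0,0,0,0,0,1,0,0,0,0,0,0,1,0,0,0,0,0,0,1,0,0,0,0,0,0,1]
}}

```text
time: 14.35
position: [0.5929, -0.1992, 0.0965]
tool_rot: [0.706, 0.708, 0.0, 0.001]
ft_force: [0.6, -0.5, -1.2]
grip_width: 0.0253
grip_force: 25.0
```

>>> {"fn": "jog_arm", "kwargs": {
  "motion": [0,0,-0.5,0,0,0,1,0,0,-1,0,0,0,1,0,0,-1,0,0,0,1,0,0,-1,0,0,0,1,0,0,-1,0,0,0,1,0,0,-0.75,0,0,0,1,0,0,0,0,0,0,1]
}}

```text
time: 15.22
position: [0.5933, -0.1996, 0.3083]
tool_rot: [0.706, 0.708, 0.001, 0.002]
ft_force: [1.1, 0.1, -3.0]
grip_width: 0.025
grip_force: 25.0
```

>>> {"fn": "jog_arm", "kwargs": {
  "motion": [0.9,-0.23,0,0,0,0,1,0.9,-0.23,0,0,0,0,1,0.9,-0.23,0,0,0,0,1,0.9,-0.23,0,0,0,0,1,0.9,-0.23,0,0,0,0,1,0.9,-0.23,0,0,0,0,1,0.9,-0.23,0,0,0,0,1,0.9,-0.23,0,0,0,0,1,0.9,-0.23,0,0,0,0,1,0.9,-0.23,0,0,0,0,1,0.9,-0.23,0,0,0,0,1,0.9,-0.23,0,0,0,0,1]
}}

```text
time: 16.73
position: [0.479, 0.2334, 0.3037]
tool_rot: [0.706, 0.708, -0.002, -0.001]
ft_force: [-0.1, 0.1, -3.1]
grip_width: 0.0249
grip_force: 25.0
```

>>> {"fn": "jog_arm", "kwargs": {
  "motion": [0.9,-0.25,0,0,0,0,1,0,0,0.9,0,0,0,1,0,0,0.9,0,0,0,1,0,0,0.9,0,0,0,1,0,0,0.9,0,0,0,1,0,0,0,0,0,0,1,0,0,0,0,0,0,1]
}}

```text
time: 17.6
position: [0.4709, 0.2686, 0.1623]
tool_rot: [0.706, 0.708, -0.0, -0.0]
ft_force: [0.4, 0.4, -4.2]
grip_width: 0.0251
grip_force: 25.0
```

>>> {"fn": "jog_arm", "kwargs": {
  "motion": [0,0,0.5,0,0,0,1,0,0,0.45,0,0,0,1,0,0,0.32,0,0,0,1,0,0,0,0,0,0,1,0,0,0,0,0,0,1]
}}

```text
time: 18.23
position: [0.4715, 0.2689, 0.1124]
tool_rot: [0.706, 0.708, 0.001, 0.0]
ft_force: [-0.1, -0.1, -3.5]
grip_width: 0.0252
grip_force: 25.0
```

>>> {"fn": "jog_arm", "kwargs": {
  "motion": [0,0,0.04,0,0,0,1,0,0,0,0,0,0,1,0,0,0,0,0,0,-0.5,0,0,0,0,0,0,-0.5,0,0,0,0,0,0,-0.5,0,0,-0.5,0,0,0,-0.5,0,0,-1,0,0,0,-0.5,0,0,-1,0,0,0,-0.5,0,0,-1,0,0,0,-0.5,0,0,-1,0,0,0,-0.5,0,0,0,0,0,0,-0.5]
}}

```text
time: 19.6
position: [0.4727, 0.2693, 0.2936]
tool_rot: [0.706, 0.708, 0.004, 0.002]
ft_force: [0.2, 0.5, -0.3]
grip_width: 0.0651
grip_force: 0.0
```

>>> {"fn": "jog_arm", "kwargs": {
  "motion": [-0.92,-0.01,0,0,0,0,-0.5,-0.92,-0.01,0,0,0,0,-0.5,-0.92,-0.01,0,0,0,0,-0.5,-0.92,-0.01,0,0,0,0,-0.5,-0.92,-0.01,0,0,0,0,-0.5,-0.92,-0.01,0,0,0,0,-0.5,-0.92,-0.01,0,0,0,0,-0.5,-0.92,-0.01,0,0,0,0,-0.5,-0.92,-0.01,0,0,0,0,-0.5,-0.92,-0.01,0,0,0,0,-0.5,-0.92,-0.01,0,0,0,0,-0.5,-0.92,-0.01,0,0,0,0,-0.5]
}}

```text
time: 21.1
position: [0.4662, -0.1737, 0.2887]
tool_rot: [0.706, 0.708, -0.0, -0.001]
ft_force: [0.6, -0.4, -1.0]
grip_width: 0.0654
grip_force: 0.0
```

>>> {"fn": "jog_arm", "kwargs": {
  "motion": [-0.91,-0.01,0,0,0,0,-0.5,0,0,0.9,0,0,0,-0.5,0,0,0.9,0,0,0,-0.5,0,0,0.8,0,0,0,-0.5,0,0,0,0,0,0,-0.5,0,0,0,0,0,0,-0.5]
}}

```text
time: 21.85
position: [0.4671, -0.2095, 0.1863]
tool_rot: [0.706, 0.708, 0.0, 0.0]
ft_force: [0.3, -0.2, -0.0]
grip_width: 0.0652
grip_force: 0.0
```

```bash
python3 - <<'E'
from h import *
cv2.imwrite('pics/w4.png',robot.camera('wrist'));o=robot.get_obs();print(o['position'],o['tool_rot'])
print(proj('wrist',(.4667,-.209,.125),o))
E
```

```text
[ 0.467429   -0.2098003   0.18689273] [7.06186329e-01 7.08025388e-01 1.26735502e-04 9.50103718e-04]
(np.float64(317.17075730574123), np.float64(270.47767392447))
```

View pics/w4.png

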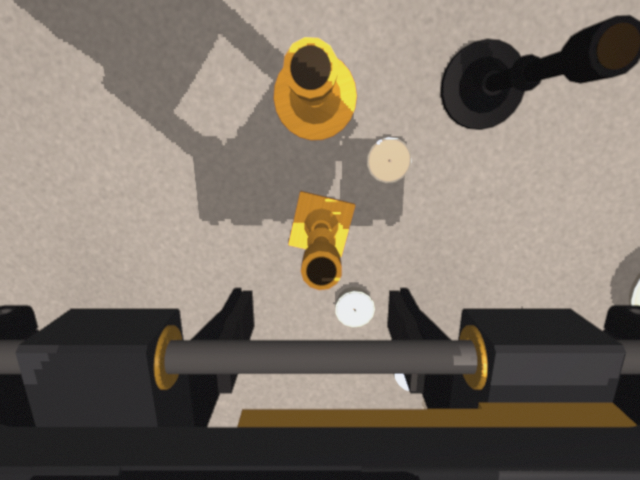

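Wrist view: the square-footed one's cup at (321,269) is centred. I'll grip it.

>>> {"fn": "jog_arm", "kwargs": {
  "motion": [0,0,0.7,0,0,0,-0.5,0,0,0.7,0,0,0,-0.5,0,0,0.6,0,0,0,-0.5,0,0,0,0,0,0,-0.5,0,0,0,0,0,0,-0.5,0,0,0,0,0,0,1,0,0,0,0,0,0,1,0,0,0,0,0,0,1,0,0,0,0,0,0,1,0,0,0,0,0,0,1]
}}

```text
time: 23.15
position: [0.4669, -0.2094, 0.106]
tool_rot: [0.706, 0.708, 0.0, 0.0]
ft_force: [0.8, -0.3, -0.1]
grip_width: 0.0248
grip_force: 25.0
```

>>> {"fn": "jog_arm", "kwargs": {
  "motion": [0,0,-0.5,0,0,0,1,0,0,-1,0,0,0,1,0,0,-1,0,0,0,1,0,0,-1,0,0,0,1,0,0,-1,0,0,0,1,0,0,-0.75,0,0,0,1,0,0,0,0,0,0,1,0,0,0,0,0,-1,1,0,0,0,0,0,-1,1,0,0,0,0,0,-1,1]
}}

```text
time: 24.4
position: [0.4654, -0.2084, 0.3131]
tool_rot: [0.628, 0.779, -0.0, -0.003]
ft_force: [0.2, 0.8, -3.1]
grip_width: 0.0252
grip_force: 25.0
```

>>> {"fn": "jog_arm", "kwargs": {
  "motion": [0.92,0.2,0,0,0,0,1,0.92,0.2,0,0,0,0,1,0.92,0.2,0,0,0,0,1,0.92,0.2,0,0,0,0,1,0.92,0.2,0,0,0,0,1,0.92,0.2,0,0,0,0,1,0.92,0.2,0,0,0,0,1,0.92,0.2,0,0,0,0,1,0.92,0.2,0,0,0,0,1,0.92,0.2,0,0,0,0,1,0,0,0,0,0,0,1]
}}

```text
time: 25.78
position: [0.4658, 0.1693, 0.3134]
tool_rot: [0.627, 0.779, -0.001, -0.002]
ft_force: [0.3, -1.0, -4.0]
grip_width: 0.0252
grip_force: 25.0
```

>>> {"fn": "jog_arm", "kwargs": {
  "motion": [0,0,0.9,0,0,0,1,0,0,0.9,0,0,0,1,0,0,0.9,0,0,0,1,0,0,0.8,0,0,0,1,0,0,0,0,0,0,1,0,0,0,0,0,0,1]
}}

```text
time: 26.52
position: [0.468, 0.1668, 0.1761]
tool_rot: [0.629, 0.778, -0.0, 0.0]
ft_force: [-0.3, -0.2, -2.7]
grip_width: 0.0255
grip_force: 25.0
```

>>> {"fn": "jog_arm", "kwargs": {
  "motion": [0,0,0.5,0,0,0,1,0,0,0.5,0,0,0,1,0,0,0.34,0,0,0,1,0,0,0,0,0,0,1,0,0,0,0,0,0,1]
}}

```text
time: 27.15
position: [0.4683, 0.1673, 0.1231]
tool_rot: [0.628, 0.778, 0.001, 0.001]
ft_force: [0.3, 0.2, -2.4]
grip_width: 0.0252
grip_force: 25.0
```

>>> {"fn": "jog_arm", "kwargs": {
  "motion": [0,0,0.05,0,0,0,1,0,0,0,0,0,0,1,0,0,0,0,0,0,-0.5,0,0,0,0,0,0,-0.5,0,0,0,0,0,0,-0.5,0,0,-0.5,0,0,0,-0.5,0,0,-1,0,0,0,-0.5,0,0,-1,0,0,1,-0.5,0,0,-1,0,0,1,-0.5,0,0,-1,0,0,1,-0.5,0,0,0,0,0,0,-0.5]
}}

```text
time: 28.52
position: [0.4697, 0.1675, 0.3038]
tool_rot: [0.706, 0.708, 0.003, 0.003]
ft_force: [-0.3, 0.4, 0.3]
grip_width: 0.0653
grip_force: 0.0
```

>>> {"fn": "jog_arm", "kwargs": {
  "motion": [-0.95,-0.03,0,0,0,0,-0.5,-0.95,-0.03,0,0,0,0,-0.5,-0.95,-0.03,0,0,0,0,-0.5,-0.95,-0.03,0,0,0,0,-0.5,-0.95,-0.03,0,0,0,0,-0.5,-0.95,-0.03,0,0,0,0,-0.5,-0.95,-0.03,0,0,0,0,-0.5,0,0,0.5,0,0,0,-0.5,0,0,0.5,0,0,0,-0.5,0,0,0.5,0,0,0,-0.5,0,0,0,0,0,0,-0.5,0,0,0,0,0,0,-0.5]
}}

```text
time: 30.02
position: [0.4599, -0.0988, 0.2404]
tool_rot: [0.706, 0.708, -0.0, -0.0]
ft_force: [0.1, -0.0, -0.9]
grip_width: 0.0654
grip_force: 0.0
```

```bash
python3 - <<'E'
from h import *
cv2.imwrite('pics/w5.png',robot.camera('wrist'));o=robot.get_obs();print(o['position'],o['tool_rot'])
print(proj('wrist',(.4612,-.0993,.15),o))
E
```

```text
[ 0.46017856 -0.09891504  0.24075036] [7.06153536e-01 7.08058627e-01 1.39606631e-04 3.80283353e-04]
(np.float64(320.04353137073514), np.float64(257.3194028234996))
```

View pics/w5.png

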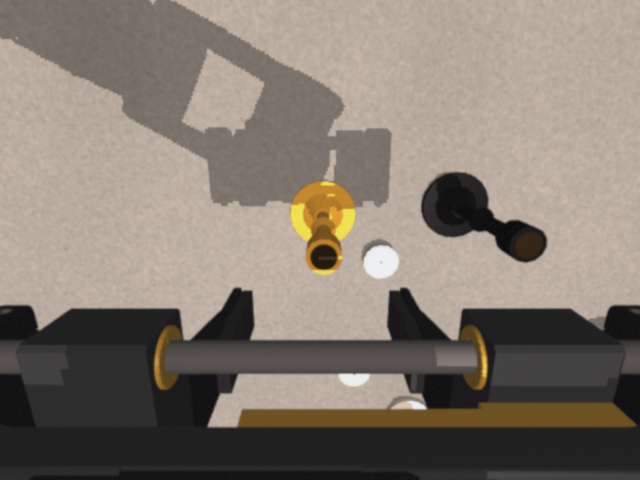

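Wrist view: the large cup at (324,258) is centred, and black's cup at (522,240) is clear of the fingers. I'll grip.

>>> {"fn": "jog_arm", "kwargs": {
  "motion": [0,0.03,0.7,0,0,0,-0.5,0,0,0.7,0,0,0,-0.5,0,0,0.7,0,0,0,-0.5,0,0,0.6,0,0,0,-0.5,0,0,0,0,0,0,-0.5,0,0,0,0,0,0,1,0,0,0,0,0,0,1,0,0,0,0,0,0,1,0,0,0,0,0,0,1,0,0,0,0,0,0,1]
}}

```text
time: 31.32
position: [0.4615, -0.0989, 0.1326]
tool_rot: [0.706, 0.708, 0.0, 0.001]
ft_force: [1.6, 0.2, -1.3]
grip_width: 0.0252
grip_force: 25.0
```

>>> {"fn": "jog_arm", "kwargs": {
  "motion": [0,0,-0.5,0,0,0,1,0,0,-1,0,0,0,1,0,0,-1,0,0,0,1,0,0,-1,0,0,0,1,0,0,-1,0,0,0,1,0,0,-0.75,0,0,0,1,0,0,0,0,0,0,1,0,0,0,0,0,0,1]
}}

```text
time: 32.33
position: [0.4597, -0.0981, 0.3404]
tool_rot: [0.706, 0.708, -0.001, -0.002]
ft_force: [-1.6, 0.7, -4.5]
grip_width: 0.0253
grip_force: 25.0
```

>>> {"fn": "jog_arm", "kwargs": {
  "motion": [0.91,0.28,0,0,0,0,1,0.91,0.28,0,0,0,0,1,0.91,0.28,0,0,0,0,1,0.91,0.28,0,0,0,0,1,0.91,0.28,0,0,0,0,1,0.91,0.28,0,0,0,0,1,0.91,0.28,0,0,0,0,1,0.91,0.28,0,0,0,0,1,0.91,0.28,0,0,0,0,1,0.92,0.26,0,0,0,0,1,0,0,0,0,0,0,1,0,0,0,0,0,0,1]
}}

```text
time: 33.83
position: [0.5701, 0.265, 0.3396]
tool_rot: [0.706, 0.708, -0.003, -0.001]
ft_force: [-0.6, -0.9, -4.1]
grip_width: 0.0252
grip_force: 25.0
```

>>> {"fn": "jog_arm", "kwargs": {
  "motion": [0,0,0.9,0,0,0,1,0,0,0.9,0,0,0,1,0,0,0.9,0,0,0,1,0,0,0.8,0,0,0,1,0,0,0,0,0,0,1,0,0,0,0,0,0,1]
}}

```text
time: 34.58
position: [0.5722, 0.2654, 0.2033]
tool_rot: [0.707, 0.708, 0.001, 0.0]
ft_force: [0.5, 0.1, -3.8]
grip_width: 0.0247
grip_force: 25.0
```

>>> {"fn": "jog_arm", "kwargs": {
  "motion": [0,0,0.5,0,0,0,1,0,0,0.5,0,0,0,1,0,0,0.34,0,0,0,1,0,0,0,0,0,0,1,0,0,0,0,0,0,1]
}}

```text
time: 35.2
position: [0.5723, 0.2661, 0.1499]
tool_rot: [0.706, 0.708, 0.001, 0.001]
ft_force: [-0.1, -0.4, -4.3]
grip_width: 0.0253
grip_force: 25.0
```

>>> {"fn": "jog_arm", "kwargs": {
  "motion": [0,0,0.06,0,0,0,1,0,0,0,0,0,0,1,0,0,0,0,0,0,-0.5,0,0,0,0,0,0,-0.5,0,0,0,0,0,0,-0.5,0,0,-0.5,0,0,0,-0.5,0,0,-1,0,0,0,-0.5,0,0,-1,0,0,0,-0.5,0,0,-1,0,0,0,-0.5,0,0,-1,0,0,0,-0.5,-1,-0.2,0,0,0,0,-0.5,-1,-0.2,0,0,0,0,-0.5]
}}

```text
time: 36.7
position: [0.5555, 0.1853, 0.3273]
tool_rot: [0.706, 0.708, 0.001, 0.001]
ft_force: [0.1, -0.4, -0.4]
grip_width: 0.0652
grip_force: 0.0
```

>>> {"fn": "jog_arm", "kwargs": {
  "motion": [-1,-0.2,0,0,0,0,-0.5,-1,-0.2,0,0,0,0,-0.5,-1,-0.2,0,0,0,0,-0.5,-1,-0.2,0,0,0,0,-0.5,-1,-0.2,0,0,0,0,-0.5,-1,-0.2,0,0,0,0,-0.5,-1,0,0,0,0,0,-0.5,0,0,0,0,0,0,-0.5,0,0,0,0,0,0,-0.5]
}}

```text
time: 37.83
position: [0.508, -0.0938, 0.3263]
tool_rot: [0.706, 0.708, 0.0, -0.0]
ft_force: [0.5, -0.7, -0.3]
grip_width: 0.0652
grip_force: 0.0
```

```bash
python3 - <<'E'
from h import *
t=robot.camera('top');s=robot.camera('scene')
a=cv2.resize(t[195:325,120:260],(560,520),interpolation=2);b=cv2.resize(s[180:340,180:520],None,fx=1.6,fy=1.6,interpolation=2)
cv2.imwrite('pics/e1.png',a);cv2.imwrite('pics/e2.png',s)
for n,p,h in [('large',(.572,.2665),.164),('small',(.5705,.166),.099),('medium',(.471,.2685),.129),('square',(.469,.168),.139)]:
    u,v=proj('top',(*p,h));print(n,((u-120+.5)*4-.5,(v-195+.5)*4-.5))
E
```

```text
large (np.float64(112.80236018478399), np.float64(139.7430415384281))
small (np.float64(349.49236614168717), np.float64(159.95695018647643))
medium (np.float64(122.75870656443283), np.float64(351.26432785293855))
square (np.float64(322.7308058496176), np.float64(358.1513596482275))
```

View pics/e1.png

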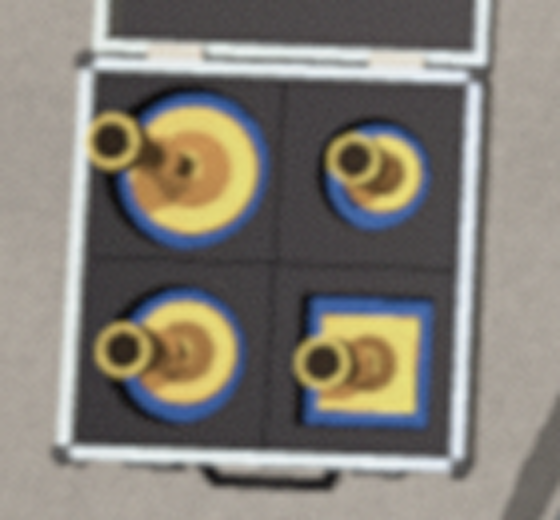

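View pics/e2.png

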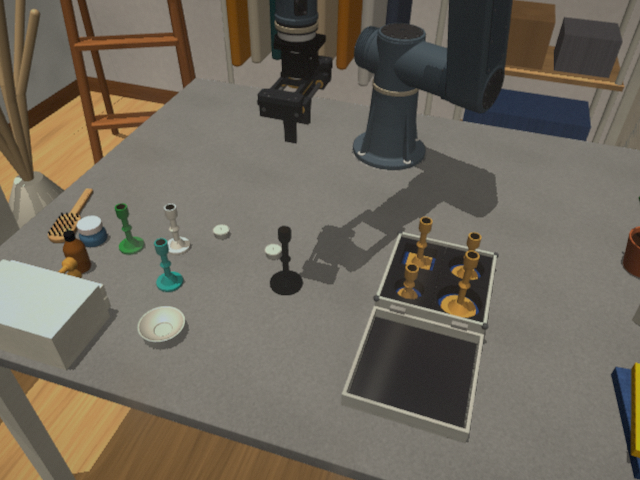

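The top crop shows all four feet centred in their wells: cups at large (113,140), small (353,160), medium (123,350) and square (322,362), as predicted. The scene view shows all four upright and black and white unmoved. I'll hand in.

```bash
python3 -c "
from rig import robot
print(robot.hand_in())"
```

```text
the job is handed in; nothing more can be done
None
```

All four brass candlesticks are standing upright in their own wells, the black and white ones were not touched, and the job was handed in at about 38 s; no verdict came back.

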